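# Prop leg out and violin mould held upright

### The arm

A 7-joint arm with a two-finger parallel gripper is mounted at the origin on the work surface. World frame = base frame: x ahead of the robot, y to its left, z up, the work surface at z = 0. Lengths are in m, angles in rad, forces in N, time in s.
With the tool pointing down it reaches from about 0.4 to 0.875 m from the base axis. Payload 19.3 kg.
Tool frame: the origin (TCP) lies at the very end of the fingers, on their centre line; the grasp point (between the pads) lies 19 mm behind it (bot.grasp_offset is the distance from the TCP to the grasp point, in m); z points along the fingers, x is the direction in which the jaws open and shut, and the axes are right-handed (so a half turn about z gives the same grasp; the last joint's range is limited). The gripper opens to 85 mm and grips with 20 to 120 N. Pads are 22 mm wide; open, the fingers measure 114 mm over their backs; the gripper's body (76 mm by 85 mm) begins 54 mm behind the grasp point. The pads swing forward as they close: fully open they stand 13 mm farther back than shut.
Start: joints at [1.178, 0.521, -0.036, 1.599, 0.021, 1.021, -0.113], TCP at [0.198, -0.593, 0.231] pointing down, gripper open.
Joint ranges: [-2.91, 2.91], [-0.3, 2.13], [-1.5, 1.42], [0.17, 2.43], [-1.26, 4.41], [0.16, 1.93], [-2.52, 2.52]. Speed limits (rad/s): [1.89, 1.89, 2.39, 2.39, 3.01, 3.01, 3.01].

### API

Orientations are given as [roll, pitch, yaw] about the fixed x, y, z axes, in that order (R = Rz(yaw) Ry(pitch) Rx(roll)).
In Python, from workcell import status, grab_frame, calibration, job, regions_of, mark_of, bot gives the robot as it stands.
- The arm moves only by the tool carry_out, never from a script. Its argument "deltas" is one flat list of numbers, 5 for each row, row after row: the opening, from -1 (shut) to 1 (fully open), then the shift along the tool's x, y, z in cm, then the turn about the tool's z in degrees. A call has 1 to 20 rows; each row shifts and turns the commanded pose from where the row before left it, along the tool's axes as they then stand; what a row does not reach is not made up. A row lasts 1/12 s, in which the tool goes at most 41.7 mm and 7.16 degrees, less where a joint would pass 70% of its speed; a pose out of reach is approached as far as the arm can. A call with a gripper value outside its range is refused whole. The fingers move at their own pace and stop on an object; "newtons" is the grip in N (left out, the last holds). Time passes only in rows, so rows that do not move let the fingers close. It gives the time, the measured TCP pose, the force and the opening at its end, in the units of the state.
- status.observe(): the state, without advancing time (a new reading comes with each control period).
- grab_frame(name): name is "scene" or "top"; returns the picture (420x560x3 uint8, red, green, blue); there is no depth.
- calibration(name): a dict with "fov_y" (degrees; the focal length in pixels is half the picture's height over the tangent of half this angle, whatever the lens; pixels are square), "cx", "cy" (the principal point, pixels), "D" ([k1, k2, p1, p2, k3] as OpenCV has them; the pictures are not rectified), "R" (3x3) and "t" (3): a world point X has camera coordinates R X + t. Camera axes: x right, y down, z forward; pixel columns grow to the right and rows downward; lengths in m; the calibration is good to about 2 mm. A picture is of the moment at which its call begins. calibration takes no time and is no camera call.
- job.job_done(): hands the job in, once; it reports no verdict.
Trained networks look in the newest picture that a camera, given by its name, has taken for a name from the list of things; names that differ only in an ending like _2 or _b are one class to them, and where a whole thing is asked for, a point or a joint stands for the part that bears it (a point fixed in the world has none). Each returns a list of dicts, best first, with "p" (0 to 1); they miss things now and then, are a little off and sometimes report something else, mostly with a low value. They report only what shows in the picture. A call takes as long as a camera call.
- regions_of(camera, target): "region" (420x560 bool, what is visible of it) and "xy" ([column, row] in pixels, amid what is visible of it).
- mark_of(camera, target): "xy" ([column, row] in pixels: a listed point, or the origin of a listed thing).
The state is a dict: "clock": time; "qpos": joint angles; "qd": joint speeds; "joint_efforts": joint torques, N m; "position": TCP position; "tool_rot": TCP orientation; "force": force on the tool from outside, world axes, zero at the start; "moment": the same for the moment, N m; "grip_width": finger opening in m.
Only numpy, scipy, OpenCV 4.12 (cv2) and the standard library are available. Lean on these libraries where they do the work, as an engineer would, in place of code of your own. Each camera call takes 0.05 s, during which the arm holds its last target.

### The job

The violin mould's tilting frame is leaning back on its rests with its prop leg folded up. While it leans there, flip the prop leg down past its spring's centre so that it snaps fully down, then take the frame by the round rail along its top, bring it upright and hold it there so that it cannot tip; finish while still holding the rail upright. Leave the other things on the bench where they are.

Things in the scene. Friction and masses are not known exactly. Their poses are not given: they have to be found in the camera images.
- stand: Fixed wooden foot of the stand: plank 360 (x) by 150 (y, -30 to +120) by 18 mm, an end cheek 50 mm high at each end carrying the frame's pins, two back rests 120 mm high (x = +-140, y = 52 to 74). Origin on the bench below the middle of the tilt axis. x runs along the tilt axis, z up, +y to the back rests; the prop leg is on the -y side.
- tilt_axis (a point): The middle of the frame's tilt axis, 35 mm above the bench, straight above the stand's origin. The axis runs along the stand's x. The point turns with the stand, not with the frame.
- frame (a joint): Tilt of the wooden frame. 0 = upright, positive = leaning back (top towards the stand's +y). It starts at about 0.30, on the rests; its other stop, -0.13, is where the lowered leg would carry it. In all about 1.1 kg, centre of mass 90 mm above the axis and a little to the back: let go when upright it falls back on the rests. The hinge is almost free.
- rail: Round dark wooden rail along the top of the frame, 26 mm diameter, 320 mm long, along the stand's x. It is carried by the frame and turns freely on its own axis like a roller. Origin at the middle of its length, on its centre line.
- rail_mid (a point): Middle of the rail, on its centre line, 200 mm from the tilt axis in the frame's plane (and 2 mm to the frame's back): about 235 mm above the bench when upright. Free below it for 25 mm (mould) on the +y side.
- leg (a joint): Swing of the steel prop leg, a bent 12 mm bar on the frame's -y face, in a plane parallel to the frame. 0 = folded up, pointing along the stand's +x, level; 1.57 = straight down; 1.70 = fully down at its stop. A spring holds it at either end: moving it off a stop takes about 3 N at the foot; dead centre is at about 0.75, after which it snaps on by itself.
- leg_pivot (a point): Centre of the leg's pivot on the frame, at frame x = -60, y = -22 mm and 90 mm from the tilt axis. The point turns with the leg.
- leg_foot (a point): Centre of the 18 mm rubber ball at the leg's end: 108 mm from the pivot along the leg, and splayed out 45 mm from the pivot to the frame's -y side. The bar runs straight to it from a bend 30 mm along the leg and 8 mm out.
- block_plane: Bystander: steel hand plane, 150 x 44 mm, 70 mm high. Origin under its middle.
- chisel: Bystander: flat chisel with a wooden handle, 220 mm long, lying. Origin under its middle.
- glue_jar: Bystander: closed amber glass jar, 56 mm diameter, 75 mm high. Origin under its middle.
- peg_cup: Bystander: white open cup, 70 mm diameter, 75 mm high. Origin under its middle.
- scroll_block: Bystander: pale wooden neck blank, about 185 x 45 mm, 40 mm high. Origin under its middle.
- cam_clamp: Bystander: small wooden cam clamp, 160 mm long, 70 mm high. Origin under its bar's middle.
- bridge_blank: Bystander: small maple bridge blank, 50 x 36 x 10 mm, lying on the bench near the prop leg. Origin under its middle.
- mould_mid (a point): Middle of the front (-y) face of the violin-shaped plywood mould, 84 mm from the tilt axis, moving with the frame. The mould is fixed to the frame's +y side, 16 mm thick, 267 mm long, and reaches 162 mm from the axis. The frame's posts (22 mm square) are at x = +-140 mm, its 30 mm high cross slat 90 mm from the axis.

How it is judged:
On the way, in this order (a step that is already met when the one before it is completed fails the run):
1. the prop leg is fully down while the frame still leans back (value of joint leg above 1.6 rad and value of joint frame above 0.15 rad), for 0.2 s.
2. the frame is held upright by its rail (value of joint frame between -0.06 and 0.06 rad and contact force between the fingers and rail above 1 N), for 0.3 s.
At the end, for the whole second after the job is handed in: The frame stands still within 0.06 rad (3.4 degrees) of upright, held by the fingers on its rail (more than 1 N), with the prop leg fully down (over 1.6 rad); no bystander has moved more than 30 mm (all of step 2 and velocity of joint frame between -0.1 and 0.1 rad/s and value of joint leg above 1.6 rad); the arm keeps its last pose, push and grip.
It fails at once if a bystander is shoved more than 30 mm from its place (distance of any of block_plane, chisel, glue_jar, peg_cup, scroll_block, cam_clamp, bridge_blank from where it was at the start of the episode above 0.03 m).
It also fails if it takes over 53 s, if anything falls off the work surface, if the arm or the gripper's body presses on something with over 40 N, if the wrist force passes 120 N, or if a joint passes its speed limit or range.

## Working session

There is one attempt and no reset: what is moved stays moved. The work goes in short steps, Python scripts to look and compute and a tool call to move; the robot and the scene stay as the last step left them, time stands still between calls to the robot, and variables do not carry over. Pictures are saved under pics/ and viewed, and the job is handed in when it is done.

Besides the shell and the picture viewer there is one more tool, called after "Emit:" as name(argument=value, ...) on one line, values as JSON. carry_out: Moves the arm, as the interface text tells. Its arguments: {"type":"object","properties":{"deltas":{"type":"array","items":{"type":"number"}},"newtons":{"type":"number"}},"required":["deltas"]}

```bash
mkdir -p pics; python3 - <<'E'
from workcell import status, grab_frame, calibration, job, regions_of, mark_of, bot
import cv2
for n in("scene","top"):
    im=grab_frame(n); cv2.imwrite(f"pics/a_{n}.png",im[:,:,::-1].copy())
    c=calibration(n); print(n,c)
s=status.observe(); print(s); print(bot.grasp_offset, [a for a in dir(bot) if a[0]!='_'])
E
```

```text
scene {'fov_y': 47.97012069377386, 'cx': 278.17854137406886, 'cy': 212.15689969141576, 'D': array([-0.08496899,  0.        ,  0.        ,  0.        ,  0.        ]), 'R': array([[ 0.19485622,  0.98069672,  0.01627904],
       [ 0.63382868, -0.11323554, -0.7651398 ],
       [-0.74852672,  0.15941037, -0.64365836]]), 't': array([-0.1749194 , -0.22906847,  1.58446129])}
top {'fov_y': 43.126111928541775, 'cx': 284.01886528439917, 'cy': 212.258289979392, 'D': array([-0.02087606,  0.        ,  0.        ,  0.        ,  0.        ]), 'R': array([[ 2.63408661e-02, -9.99653009e-01,  1.41189513e-04],
       [-9.89366762e-01, -2.60900322e-02, -1.43082912e-01],
       [ 1.43036947e-01,  3.62923962e-03, -9.89710695e-01]]), 't': array([0.020147  , 0.55168831, 1.30818278])}
{'clock': 0.1, 'qpos': array([ 1.17779365,  0.52194116, -0.03630408,  1.5999197 ,  0.02123651,
        1.02110796, -0.11280071]), 'qd': array([-3.86154298e-04,  4.32940158e-05, -7.82496318e-04, -1.66932634e-03,
       -6.11332318e-04, -4.22301475e-04,  1.41962363e-03]), 'joint_efforts': array([ 4.74913133e-03, -9.28480768e+01,  1.98489815e+00, -3.70534015e+01,
        1.81513606e-02,  5.38865133e-03,  4.27364239e-05]), 'position': array([ 0.19812132, -0.59246457,  0.23080303]), 'tool_rot': array([ 3.14148131e+00,  9.84504892e-04, -1.24800712e+00]), 'force': array([-0.21950057,  0.37343657,  0.5200334 ]), 'moment': array([-0.01196608, -0.05963472,  0.00361307]), 'grip_width': 0.08568990124345187}
0.0187 ['IKError', 'grasp_offset']
```

View pics/a_scene.png

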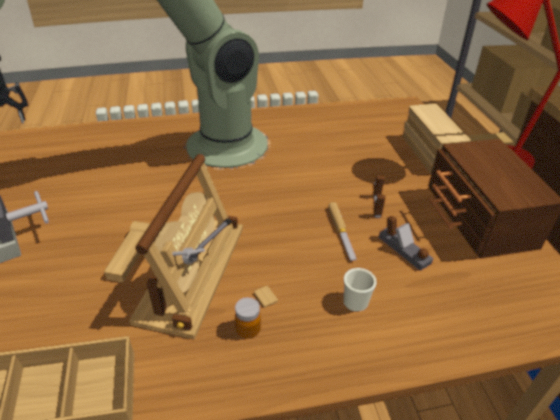

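View pics/a_top.png

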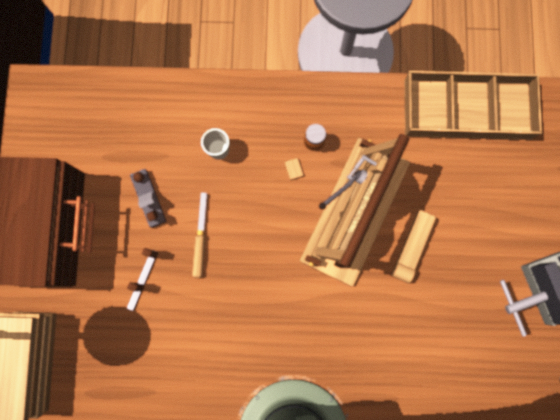

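```bash
python3 - <<'E'
from workcell import *
for c in("scene","top"):
  for t in ("stand","tilt_axis","rail_mid","leg_pivot","leg_foot","mould_mid","bridge_blank","rail"):
    print(c,t,[(round(d['p'],2),[round(float(v),1) for v in d['xy']]) for d in mark_of(c,t)][:3])
E
```

```text
scene stand [(0.67, [208.1, 275.7]), (0.3, [191.3, 253.4])]
scene tilt_axis [(0.76, [209.3, 261.6])]
scene rail_mid [(0.62, [175.5, 196.3])]
scene leg_pivot [(0.69, [191.2, 254.8])]
scene leg_foot [(0.85, [226.1, 221.6]), (0.5, [127.2, 259.0])]
scene mould_mid [(0.82, [190.2, 235.7])]
scene bridge_blank [(0.78, [264.9, 297.5])]
scene rail [(0.95, [178.0, 195.5])]
top stand [(0.61, [340.0, 207.0])]
top tilt_axis [(0.82, [342.3, 202.6])]
top rail_mid [(0.76, [374.3, 199.2])]
top leg_pivot [(0.64, [414.8, 239.9]), (0.52, [355.4, 171.9])]
top leg_foot [(0.85, [318.4, 205.9])]
top mould_mid [(0.9, [356.1, 204.6])]
top bridge_blank [(0.6, [291.0, 169.2]), (0.52, [376.4, 199.1])]
top rail [(0.91, [375.7, 198.3]), (0.2, [320.3, 204.6])]
```

```bash
cat > h.py <<'E'
import numpy as np, cv2
from scipy.optimize import least_squares
from workcell import calibration
def cam(n):
    c=calibration(n); f=210/np.tan(np.radians(c['fov_y']/2))
    return np.array([[f,0,c['cx']],[0,f,c['cy']],[0,0,1]]),c['D'],c['R'],c['t']
def proj(n,P):
    K,D,R,t=cam(n); return cv2.projectPoints(np.atleast_2d(P).astype(float),cv2.Rodrigues(R)[0],t,K,D)[0][:,0]
def fr(p,q):
    x,y,z=p; return np.array([x,y*np.cos(q)+z*np.sin(q),.035+z*np.cos(q)-y*np.sin(q)])
def st(P,s):
    x,y,a=s; c,si=np.cos(a),np.sin(a); return np.array([x+c*P[0]-si*P[1],y+si*P[0]+c*P[1],P[2]])
def tri(a,b):
    us=[];
    Ps=[]
    for n,u in(("scene",a),("top",b)):
        K,D,R,t=cam(n); Ps.append(np.c_[R,t]); us.append(cv2.undistortPoints(np.array([[u]],float),K,D)[0,0])
    X=cv2.triangulatePoints(Ps[0],Ps[1],us[0],us[1])[:,0]; return X[:3]/X[3]
E
python3 - <<'E'
from h import *
obs={'stand':((208.1,275.7),(340,207)),'tilt':((209.3,261.6),(342.3,202.6)),'rail':((176.5,196),(375,198.8)),'pivot':((191.2,254.8),(355.4,171.9)),'foot':((226.1,221.6),(318.4,205.9))}
for k,v in obs.items(): print(k,tri(*v).round(4))
e=[((199,159),(343.5,261)),((144,246),(404,139))]
for v in e: print('end',tri(*v).round(4))
loc={'stand':(0,0,-.035),'tilt':(0,0,0),'rail':(0,.002,.2),'pivot':(-.06,-.022,.09),'foot':(.048,-.067,.09)}
def pts(p):
    out={}
    for k,l in loc.items():
        out[k]=st(fr(l,p[3] if k in('rail','pivot','foot') else 0),p[:3])
    return out
def res(p):
    o=pts(p); return np.concatenate([proj(c,o[k])[0]-obs[k][i] for k in obs for i,c in enumerate(('scene','top'))])
x0=tri(*obs['tilt'])
best=min((least_squares(res,[x0[0],x0[1],a,.3],loss='soft_l1',f_scale=2) for a in np.arange(-3,3.1,.5)),key=lambda r:r.cost)
print(best.x,best.cost); print(res(best.x).round(1))
for k,v in pts(best.x).items(): print(k,v.round(4))
for k in ('bridge_blank',): 
  print(tri((264.9,297.5),(291,169.2)))
E
```

```text
stand [ 0.5757 -0.1106 -0.0074]
tilt [ 0.5793 -0.1074  0.0448]
rail [ 0.5583 -0.1594  0.2315]
pivot [ 0.6393 -0.1364  0.1319]
foot [ 0.5535 -0.0504  0.1386]
end [ 0.4212 -0.0979  0.2275]
end [ 0.6957 -0.225   0.2274]Traceback (most recent call last):
  File "<stdin>", line 15, in <module>
  File "<stdin>", line 15, in <genexpr>
    return func(*args, **kwargs)
    result = trf(vector_fun.fun, vector_fun.jac, x0, f0, J0, lb, ub, ftol, xtol,
                 gtol, max_nfev, x_scale, loss_function, tr_solver,
                 tr_options.copy(), verbose, callback=callback_wrapped)
    return trf_no_bounds(
        fun, jac, x0, f0, J0, ftol, xtol, gtol, max_nfev, x_scale,
        loss_function, tr_solver, tr_options, verbose, callback=callback)
    J = jac(x)
    self._update_jac()
    ~~~~~~~~~~~~~~~~^^
    self.J = self.jac_wrapped(xp_copy(self.x), f0=self.f)
             ~~~~~~~~~~~~~~~~^^^^^^^^^^^^^^^^^^^^^^^^^^^^
    J, dct = approx_derivative(
             ~~~~~~~~~~~~~~~~~^
        self.fun,
        ^^^^^^^^^
    ...<2 lines>...
        **self.finite_diff_options,
        ^^^^^^^^
[... 339 characters left out ...]
or f_eval in f_evals]
                                    ^^^^^^^
    f = np.atleast_1d(self.fun(x, *self.args, **self.kwargs))
                      ~~~~~~~~^^^^^^^^^^^^^^^^^^^^^^^^^^^^^^
    return np.atleast_1d(self.fun(x))
                         ~~~~~~~~^^^
    return self.f(x, *self.args, **self.kwargs)
           ~~~~~~^^^^^^^^^^^^^^^^^^^^^^^^^^^^^^
  File "<stdin>", line 13, in res
  File "h.py", line 8, in proj
    K,D,R,t=cam(n); return cv2.projectPoints(np.atleast_2d(P).astype(float),cv2.Rodrigues(R)[0],t,K,D)[0][:,0]
            ~~~^^^
  File "h.py", line 5, in cam
    c=calibration(n); f=210/np.tan(np.radians(c['fov_y']/2))
ValueError: time passes only in moves, steps and waits
```

```bash
sed -i 's/^def cam(n):/import functools\n@functools.lru_cache\ndef cam(n):/' h.py
cat > fit.py <<'E'
from h import *
obs={'stand':((208.1,275.7),(340,207)),'tilt':((209.3,261.6),(342.3,202.6)),'rail':((176.5,196),(375,198.8)),'pivot':((191.2,254.8),(355.4,171.9)),'foot':((226.1,221.6),(318.4,205.9)),
'e1':((199,159),(343.5,261)),'e2':((144,246),(404,139))}
loc={'stand':(0,0,-.035),'tilt':(0,0,0),'rail':(0,.002,.2),'pivot':(-.06,-.022,.09),'foot':(.048,-.067,.09),'e1':(.16,.002,.2),'e2':(-.16,.002,.2)}
def pts(p):
    return {k:st(fr(l,p[3] if k not in('stand','tilt') else 0),p[:3]) for k,l in loc.items()}
def res(p):
    o=pts(p); return np.concatenate([proj(c,o[k])[0]-obs[k][i] for k in obs for i,c in enumerate(('scene','top'))])
x0=tri(*obs['tilt'])
best=min((least_squares(res,[x0[0],x0[1],a,.3],loss='soft_l1',f_scale=2) for a in np.arange(-3,3.1,.5)),key=lambda r:r.cost)
print(best.x,best.cost); print(res(best.x).round(1))
for k,v in pts(best.x).items(): print(k,v.round(4))
print(tri((264.9,297.5),(291,169.2)), tri((248,318),(316,137)))
E
python3 fit.py
```

```text
[ 0.58013364 -0.10962204  2.72207825  0.27047546] 41.1002609632042
[-0.3 -0.8 -0.6 -2.2 -2.7  3.2 -1.5  0.1 -2.1  1.4 -1.9  0.5  1.3 -0.4
  1.1  2.8  0.6 -0.4  3.   0.5  1.5 -2.2 -0.9  4.6 -2.3  2.9 -1.6 -3.5]
stand [ 0.5801 -0.1096  0.    ]
tilt [ 0.5801 -0.1096  0.035 ]
rail [ 0.5576 -0.1602  0.2272]
pivot [ 0.6338 -0.1367  0.1276]
foot [ 0.5528 -0.0531  0.1396]
e1 [ 0.4115 -0.095   0.2272]
e2 [ 0.7037 -0.2254  0.2272]
[ 0.67218987  0.01654503 -0.00204363] [ 0.75138414 -0.03986398  0.0367845 ]
```

Emit:
carry_out(deltas=[-1,0,0,-2,7.1,-1,0,0,-2,7.1,-1,0,0,-2,7.1,-1,0,0,-2,7.1,-1,0,0,-2,7.1,-1,0,0,-2,7.0,-1,0,0,0,0], newtons=30)

```text
clock: 1.48
position: [0.1987, -0.5937, 0.3552]
tool_rot: [-3.138, -0.003, -1.998]
force: [-0.3, -0.8, -0.2]
grip_width: 0.0007
```

```bash
cat >> h.py <<'E'
S=np.array([0.5801,-0.1096,2.7221])
def tool():
    from workcell import status
    s=status.observe(); p=s['position']; d=p[:2]-S[:2]; c,si=np.cos(S[2]),np.sin(S[2])
    print('t',round(s['clock'],2),'stand mm',np.round(1e3*np.array([c*d[0]+si*d[1],-si*d[0]+c*d[1],p[2]]),1),'rpy',np.round(s['tool_rot'],3),'yawerr deg',np.degrees(s['tool_rot'][2]-(S[2]+np.pi/2-2*np.pi)).round(2),'F',s['force'].round(1),'grip',round(s['grip_width'],4)); print('q',s['qpos'].round(2))
E
python3 -c "
from h import *
tool()"
```

```text
t 1.48 stand mm [151.2 597.5 355.2] rpy [-3.138e+00 -3.000e-03 -1.998e+00] yawerr deg -0.44 F [-0.3 -0.8 -0.2] grip 0.0007
q [ 1.05  0.43  0.15  1.44 -0.06  1.27 -0.79]
```

Emit:
carry_out(deltas=[-1,-3,-0.5,0,0,-1,-3,-0.5,0,0,-1,-3,-0.5,0,0,-1,-3,-0.5,0,0,-1,-3,-0.5,0,0,-1,-3,-0.5,0,0,-1,-3,-0.5,0,0,-1,-3,-0.5,0,0,-1,-3,-0.5,0,0,-1,-3,-0.5,0,0,-1,-3,-0.5,0,0,-1,-3,-0.5,0,0,-1,-3,-0.5,0,0,-1,-3,-0.5,0,0,-1,-3,-0.5,0,0,-1,-3,-0.5,0,0,-1,-3,-0.5,0,0,-1,-3,-0.5,0,0,-1,-3,-0.5,0,0,-1,-3,-0.5,0,0])

```text
clock: 3.15
position: [0.5343, -0.0839, 0.3512]
tool_rot: [-3.141, 0.0, -1.989]
force: [0.8, -1.0, -0.9]
grip_width: 0.0001
```

```bash
python3 -c "
from h import *
tool()"
```

```text
t 3.15 stand mm [ 52.3  -4.8 351.2] rpy [-3.141  0.    -1.989] yawerr deg 0.09 F [ 0.8 -1.  -0.9] grip 0.0001
q [ 0.19  0.28 -0.18  1.65  0.05  1.21 -2.  ]
```

Emit:
carry_out(deltas=[-1,-1.8,0,0,0,-1,-1.8,-0.2,3,0,-1,0,0,4,0,-1,0,0,4,0,-1,0,0,4,0,-1,0,0,2.5,0,-1,0,0,0,0,-1,0,0,0,0])

```text
clock: 3.82
position: [0.5499, -0.0532, 0.1761]
tool_rot: [3.14, -0.0, -1.989]
force: [-0.5, 0.8, 1.4]
grip_width: -0.0
```

```bash
python3 -c "
from h import *
from workcell import *
tool()
for n in ('scene','top'):
    im=grab_frame(n); x,y=((150,150) if n=='scene' else (240,110)); cv2.imwrite(f'pics/b_{n}.png',cv2.resize(im[y:y+150,x:x+200,::-1].copy(),None,fx=4,fy=4,interpolation=cv2.INTER_CUBIC))
"
```

```text
t 3.82 stand mm [ 50.6 -39.2 176.1] rpy [ 3.14  -0.    -1.989] yawerr deg 0.07 F [-0.5  0.8  1.4] grip -0.0
q [ 0.13  0.48 -0.19  1.84  0.12  0.83 -2.11]
```

View pics/b_scene.png

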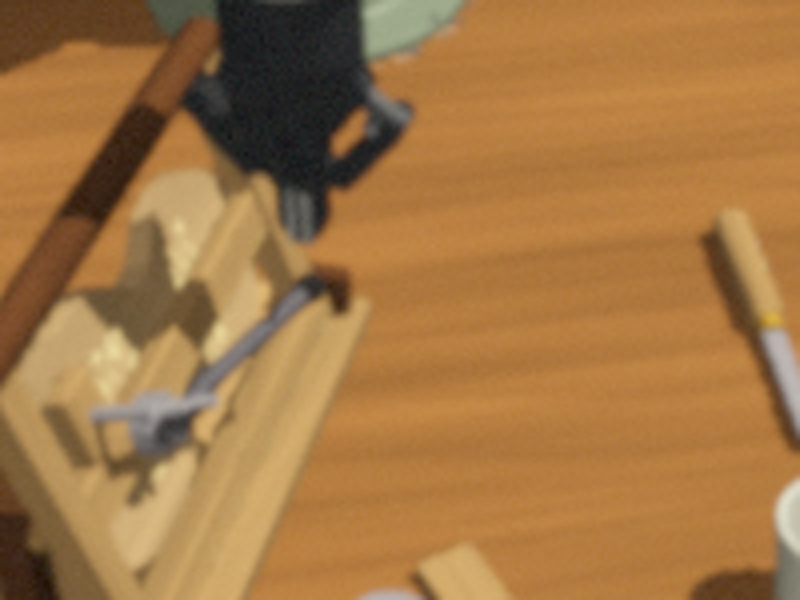

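View pics/b_top.png

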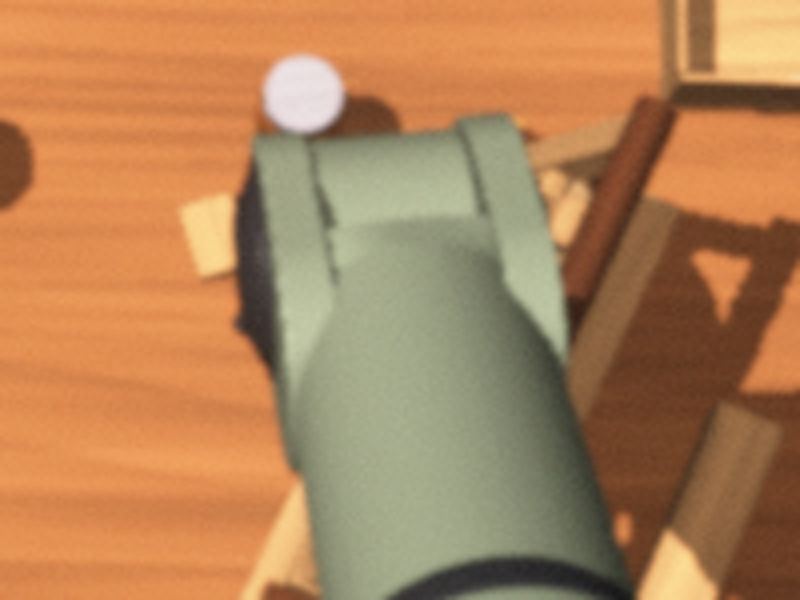

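Emit:
carry_out(deltas=[-1,-0.4,-0.4,1.5,0,-1,0,0,1,0,-1,-0.2,-0.1,0.8,0,-1,-0.2,-0.1,0.8,0,-1,-0.2,-0.1,0.8,0,-1,-0.2,-0.1,0.8,0])

```text
clock: 4.42
position: [0.5631, -0.0452, 0.1191]
tool_rot: [-3.14, 0.001, -1.99]
force: [2.4, 0.9, 3.8]
grip_width: -0.0003
```

```bash
cat > look.py <<'E'
import sys
from h import *
from workcell import *
tool()
k=sys.argv[1]
im=grab_frame('scene'); x,y=150,150; cv2.imwrite(f'pics/{k}.png',cv2.resize(im[y:y+200,x:x+200,::-1].copy(),None,fx=3,fy=3,interpolation=cv2.INTER_CUBIC))
E
python3 look.py c
```

```text
t 4.42 stand mm [ 41.8 -51.9 119.1] rpy [-3.14e+00  1.00e-03 -1.99e+00] yawerr deg 0.04 F [2.4 0.9 3.8] grip -0.0003
q [ 0.1   0.58 -0.18  1.85  0.14  0.73 -2.14]
```

View pics/c.png

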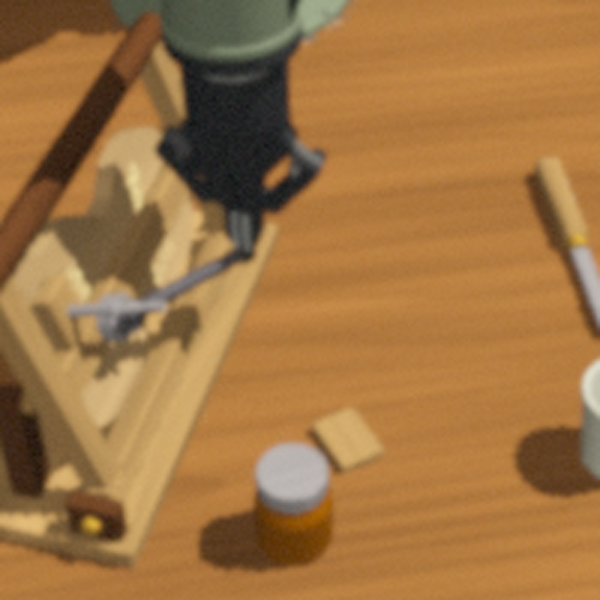

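Emit:
carry_out(deltas=[-1,-0.2,-0.25,0.7,0,-1,-0.2,-0.25,0.7,0,-1,-0.2,-0.25,0.7,0,-1,-0.2,-0.5,0.7,0,-1,-0.2,-0.5,0.7,0,-1,-0.2,-0.5,0.7,0,-1,-0.1,-0.5,0.5,0,-1,-0.1,-0.5,0.5,0,-1,-0.1,-0.5,0.5,0,-1,0,0,0,0])

```text
clock: 5.3
position: [0.6032, -0.0475, 0.0612]
tool_rot: [3.141, -0.0, -1.99]
force: [0.6, -0.1, -1.4]
grip_width: -0.0001
```

```bash
python3 look.py d
```

```text
t 5.3 stand mm [  4.2 -66.1  61.2] rpy [ 3.141 -0.    -1.99 ] yawerr deg 0.01 F [ 0.6 -0.1 -1.4] grip -0.0001
q [ 0.09  0.71 -0.16  1.77  0.16  0.68 -2.15]
```

View pics/d.png

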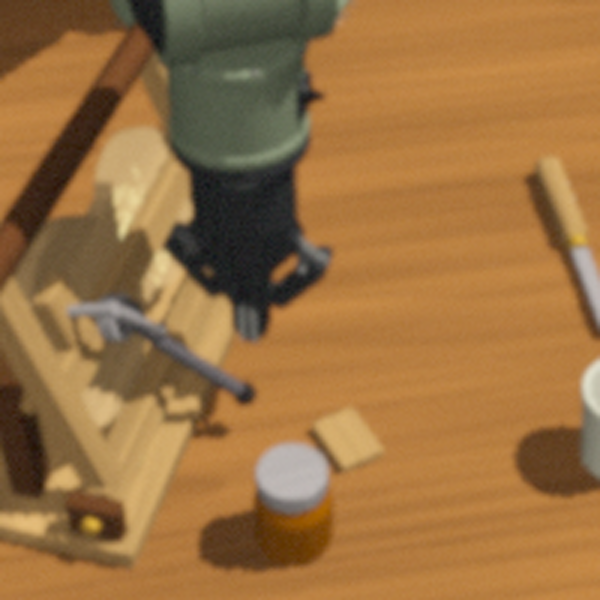

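Emit:
carry_out(deltas=[-1,-0.3,0,-3,0,-1,0,0,-4,0,-1,0,0,-4,0,0,0,0,-4,0,1,0,0,-4,0,1,0,0,-4,0,1,0,0,-2,0,1,0,0,0,0,1,0,0,0,0])

```text
clock: 6.1
position: [0.6041, -0.0444, 0.3138]
tool_rot: [-3.139, 0.001, -1.99]
force: [0.1, 0.3, -0.6]
grip_width: 0.0725
```

```bash
python3 - <<'E'
from h import *
from workcell import *
tool()
for n in ('scene','top'):
    im=grab_frame(n); x,y=((100,130) if n=='scene' else (260,100)); cv2.imwrite(f'pics/e_{n}.png',cv2.resize(im[y:y+200,x:x+200,::-1].copy(),None,fx=3,fy=3,interpolation=cv2.INTER_CUBIC))
for c in("scene","top"):
  for t in ("rail_mid","leg_pivot","leg_foot","tilt_axis","rail"):
    print(c,t,[(round(d['p'],2),[round(float(v),1) for v in d['xy']]) for d in mark_of(c,t)][:3])
for th in (0.9,1.4,1.57,1.7):
  P=st(fr((-.06+.108*np.cos(th),-.067,.09-.108*np.sin(th)),.27),S); print(th,P.round(3),proj('scene',P).round(1),proj('top',P).round(1))
for q in (.25,.27,.29,.31):
  print(q,[proj(c,[st(fr((x,.002,.2),q),S) for x in(-.16,0,.16)]).round(1).tolist() for c in('scene','top')])
E
```

```text
t 6.1 stand mm [  4.7 -69.3 313.8] rpy [-3.139e+00  1.000e-03 -1.990e+00] yawerr deg 0.02 F [ 0.1  0.3 -0.6] grip 0.0725
q [ 0.11  0.42 -0.19  1.55  0.08  1.18 -2.09]
scene rail_mid [(0.9, [174.8, 198.9])]
scene leg_pivot [(0.55, [191.0, 253.7])]
scene leg_foot [(0.77, [226.8, 295.6])]
scene tilt_axis [(0.88, [208.4, 260.4]), (0.65, [192.3, 253.4])]
scene rail [(0.82, [173.6, 194.8]), (0.55, [129.9, 258.2])]
top rail_mid [(0.56, [292.9, 170.6])]
top leg_pivot [(0.62, [416.5, 242.2])]
top leg_foot []
top tilt_axis []
top rail [(0.53, [199.2, 238.2])]
0.9 [ 0.599 -0.049  0.058] [[232.7 260.5]] [[317.8 193.1]]
1.4 [ 0.646 -0.064  0.037] [[229.3 282.5]] [[323.3 176.7]]
1.57 [ 0.663 -0.071  0.036] [[227.1 288.9]] [[326.1 170.5]]
1.7 [ 0.676 -0.077  0.036] [[225.1 293.4]] [[328.5 165.6]]
0.25 [[[143.6, 248.8], [176.1, 197.2], [202.0, 156.6]], [[400.9, 134.6], [371.5, 198.5], [341.0, 264.8]]]
0.27 [[[141.8, 248.9], [174.5, 197.3], [200.5, 156.7]], [[402.4, 135.5], [373.1, 199.3], [342.6, 265.6]]]
0.29 [[[140.0, 248.9], [172.9, 197.5], [199.0, 156.9]], [[403.8, 136.4], [374.6, 200.2], [344.1, 266.3]]]
0.31 [[[138.3, 249.1], [171.3, 197.7], [197.6, 157.1]], [[405.3, 137.2], [376.1, 201.0], [345.7, 267.1]]]
```

View pics/e_scene.png

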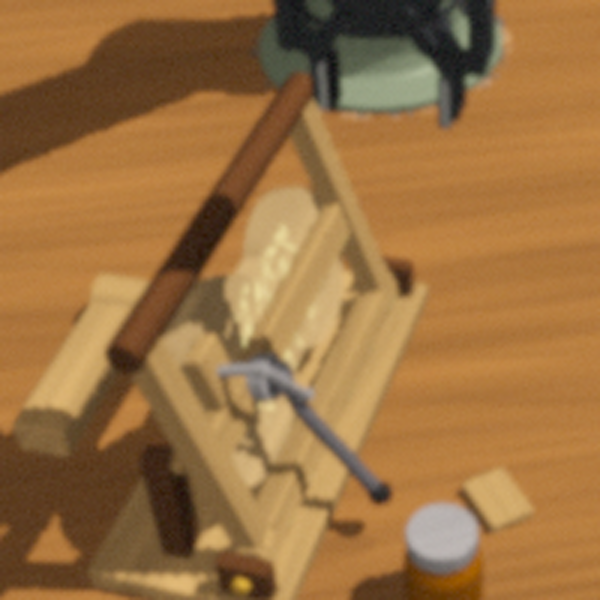

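View pics/e_top.png

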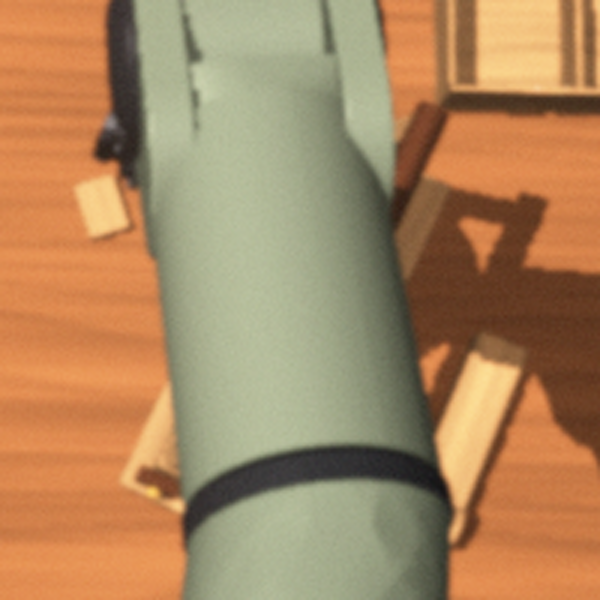

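Emit:
carry_out(deltas=[1,3,-0.1,0,0,1,3,-0.1,0,0,1,3,-0.1,0,0,1,3.5,-0.1,0,0,1,0,0,0,0,1,0,0,3,0,1,0,0,3,0,1,0,0,3,0,1,0,0,1.6,0,1,0,0,0,0])

```text
clock: 7.53
position: [0.5552, -0.1597, 0.203]
tool_rot: [3.137, -0.001, -1.99]
force: [0.1, 0.1, 0.6]
grip_width: 0.0855
```

```bash
sed -i 's/150,150;/100,120;/' look.py; python3 look.py f
```

```text
t 7.53 stand mm [  2.4  55.9 203. ] rpy [ 3.137e+00 -1.000e-03 -1.990e+00] yawerr deg 0.04 F [0.1 0.1 0.6] grip 0.0855
q [ 0.29  0.48 -0.16  1.75  0.09  0.92 -1.89]
```

View pics/f.png

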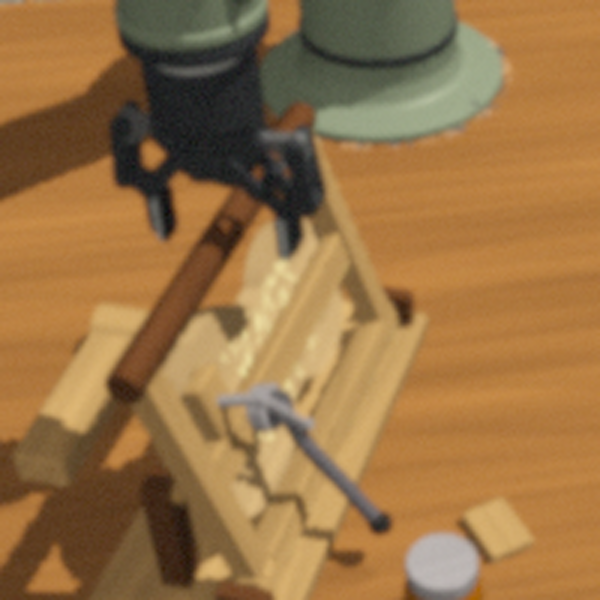

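Emit:
carry_out(deltas=[0.3,0,0,-0.3,0,0,0,0,0,0,-0.4,0,0,0,0,-0.7,0,0,0,0,-1,0,0,0,0,-1,0,0,0,0,-1,0,0,0,0,-1,0,0,0,0,-1,0,0,0,0], newtons=40)

```text
clock: 8.33
position: [0.5567, -0.1608, 0.2099]
tool_rot: [-3.141, -0.001, -1.99]
force: [-2.6, -2.8, 6.2]
grip_width: 0.0246
```

```bash
python3 look.py g
```

```text
t 8.33 stand mm [  0.5  56.3 209.9] rpy [-3.141e+00 -1.000e-03 -1.990e+00] yawerr deg -0.01 F [-2.6 -2.8  6.2] grip 0.0246
q [ 0.29  0.48 -0.16  1.74  0.09  0.93 -1.89]
```

View pics/g.png

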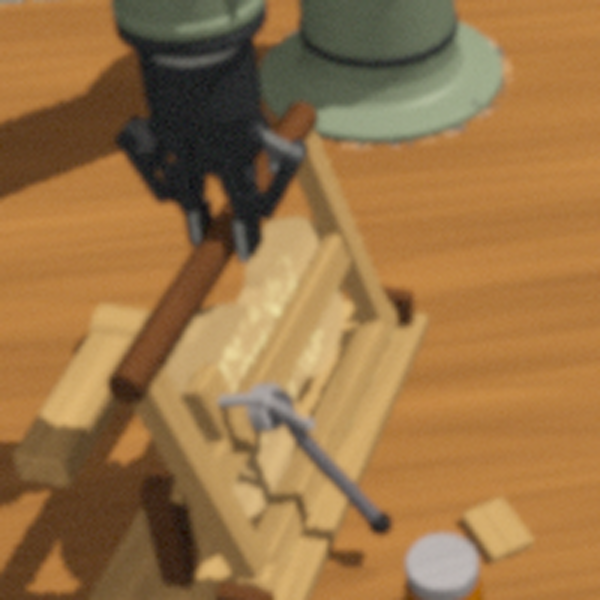

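Emit:
carry_out(deltas=[-1,-0.5,0,-0.13,0,-1,-0.5,0,-0.13,0,-1,-0.5,0,-0.12,0,-1,-0.5,0,-0.1,0,-1,-0.5,0,-0.1,0,-1,-0.5,0,-0.07,0,-1,0,0,0,0])

```text
clock: 8.97
position: [0.5697, -0.1321, 0.217]
tool_rot: [-3.14, 0.001, -1.989]
force: [-3.3, -1.3, 10.4]
grip_width: 0.0245
```

Emit:
carry_out(deltas=[-1,-0.5,0,-0.06,0,-1,-0.5,0,-0.05,0,-1,-0.5,0,-0.03,0,-1,-0.5,0,-0.02,0,-1,-0.4,0,0,0,-1,0,0,0,0,-1,0,0,0,0,-1,0,0,0,0])

```text
clock: 9.63
position: [0.5794, -0.1108, 0.2189]
tool_rot: [-3.139, 0.001, -1.99]
force: [-1.5, 1.3, 15.3]
grip_width: 0.0248
```

```bash
python3 look.py i; python3 - <<'E'
from h import *
from workcell import *
for c in("scene","top"):
  for t in ("rail_mid","leg_pivot","leg_foot","mould_mid"):
    print(c,t,[(round(d['p'],2),[round(float(v),1) for v in d['xy']]) for d in mark_of(c,t)][:2])
for q in (-.06,-.03,0,.03,.06):
  print(q,proj('scene',[st(fr((x,.002,.2),q),S) for x in(-.16,0,.16)]).round(1).tolist(),proj('scene',[st(fr((-.06,-.022,.09),q),S),st(fr((-.074,-.067,-.017),q),S)]).round(1).tolist(),proj('top',[st(fr((x,.002,.2),q),S) for x in(-.16,0,.16)]).round(1).tolist())
im=grab_frame('top'); x,y=260,80; cv2.imwrite('pics/i_top.png',cv2.resize(im[y:y+200,x:x+200,::-1].copy(),None,fx=3,fy=3,interpolation=cv2.INTER_CUBIC))
E
```

```text
t 9.63 stand mm [1.000e-01 1.300e+00 2.189e+02] rpy [-3.139e+00  1.000e-03 -1.990e+00] yawerr deg 0.03 F [-1.5  1.3 15.3] grip 0.0248
q [ 0.21  0.48 -0.16  1.71  0.09  0.96 -1.98]
scene rail_mid [(0.87, [197.7, 199.0])]
scene leg_pivot [(0.55, [198.7, 260.5])]
scene leg_foot [(0.52, [224.9, 296.8]), (0.49, [207.7, 273.1])]
scene mould_mid [(0.75, [200.1, 235.5]), (0.68, [247.2, 329.5])]
top rail_mid [(0.56, [292.9, 170.6])]
top leg_pivot [(0.62, [416.5, 242.2])]
top leg_foot []
top mould_mid []
-0.06 [[173.8, 252.0], [203.3, 199.2], [226.6, 157.8]] [[206.0, 258.2], [224.3, 299.6]] [[376.2, 122.2], [346.4, 186.0], [315.3, 252.2]]
-0.03 [[170.7, 251.3], [200.6, 198.6], [224.2, 157.3]] [[204.8, 257.7], [224.5, 299.1]] [[378.7, 123.3], [348.9, 187.2], [317.8, 253.4]]
0 [[167.7, 250.8], [197.9, 198.2], [221.7, 157.0]] [[203.6, 257.3], [224.6, 298.5]] [[381.2, 124.4], [351.4, 188.3], [320.4, 254.6]]
0.03 [[164.6, 250.3], [195.2, 197.8], [219.3, 156.7]] [[202.3, 256.9], [224.8, 298.0]] [[383.6, 125.6], [353.9, 189.5], [322.9, 255.8]]
0.06 [[161.6, 249.8], [192.5, 197.5], [216.9, 156.5]] [[201.1, 256.5], [224.9, 297.5]] [[386.1, 126.8], [356.3, 190.7], [325.4, 257.1]]
```

View pics/i.png

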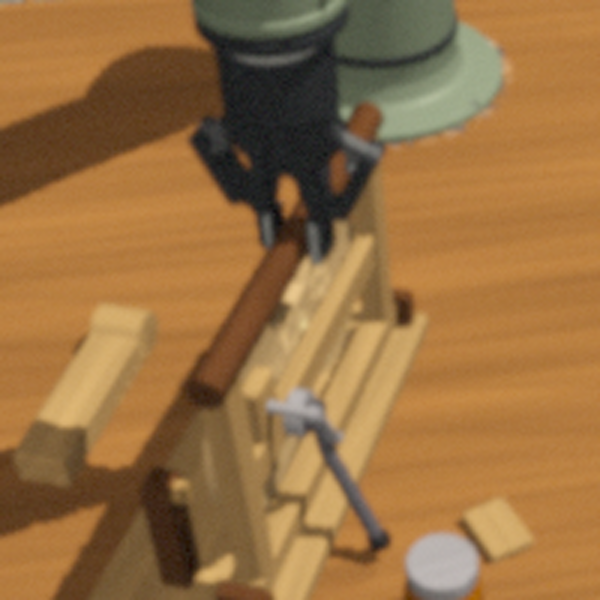

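View pics/i_top.png

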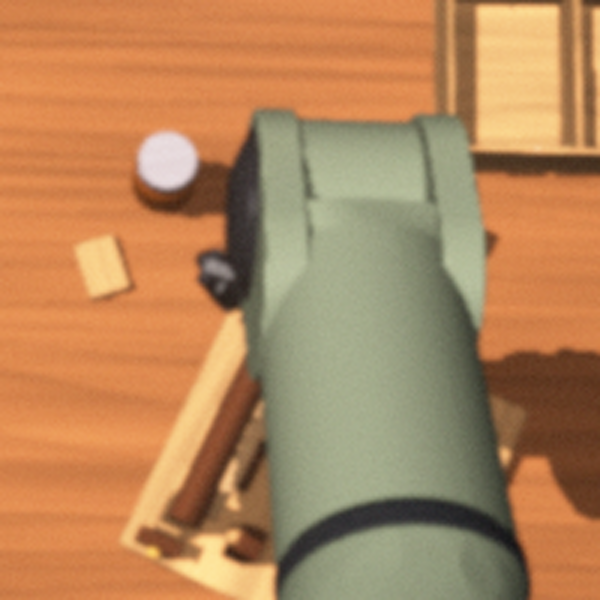

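Emit:
carry_out(deltas=[-1,-0.1,0,-0.1,0,-1,-0.1,0,-0.1,0,-1,0,0,0,0,-1,0,0,0,0,-1,0,0,0,0,-1,0,0,0,0,-1,0,0,0,0,-1,0,0,0,0,-1,0,0,0,0,-1,0,0,0,0])

```text
clock: 10.97
position: [0.5799, -0.1094, 0.2192]
tool_rot: [-3.141, -0.0, -1.99]
force: [6.0, -3.0, -7.5]
grip_width: 0.0245
```

```bash
python3 look.py j;python3 - <<'E'
from h import *
from workcell import *
s=status.observe(); print(s['qd'].round(3),s['joint_efforts'].round(1))
d=regions_of('scene','rail')
for r in d[:2]:
    ys,xs=np.nonzero(r['region']); print(r['p'],r['region'].sum())
    if len(xs): print(cv2.fitLine(np.c_[xs,ys].astype(np.float32),cv2.DIST_HUBER,0,.01,.01).ravel(), xs.min(),xs.max(),ys.min(),ys.max())
print([(round(d['p'],2),d['xy']) for d in mark_of('scene','rail_mid')])
E
```

```text
t 10.97 stand mm [ 3.000e-01 -1.000e-01  2.192e+02] rpy [-3.141 -0.    -1.99 ] yawerr deg 0.01 F [ 6.  -3.  -7.5] grip 0.0245
q [ 0.2   0.48 -0.16  1.7   0.09  0.96 -1.99]
[ 0.001 -0.001 -0.001  0.001  0.    -0.001 -0.001] [ -1.1 -91.4  -2.  -34.7  -0.7   1.9   0. ]
0.62 1058
[  0.50717074  -0.8618456  190.9316     212.48427   ] 163 227 154 255
[(0.68, [200.2, 199.8])]
```

View pics/j.png

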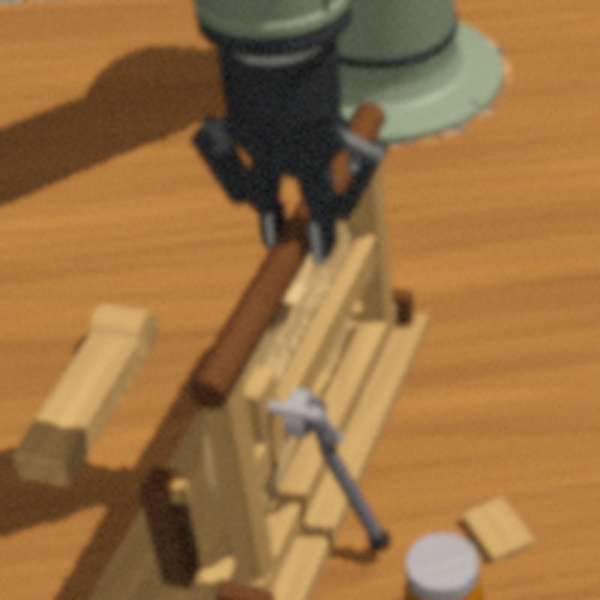

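```bash
python3 - <<'E'
from h import *
from workcell import *
tool(); print(job.job_done())
E
```

```text
t 11.12 stand mm [ 3.000e-01 -1.000e-01  2.192e+02] rpy [-3.141 -0.    -1.99 ] yawerr deg 0.01 F [ 6.1 -3.3 -7. ] grip 0.0246
q [ 0.2   0.48 -0.16  1.7   0.09  0.96 -1.99]
the job is handed in; nothing more can be done
None
```

I pushed the prop leg down with the shut fingertips while the frame leaned back, and it snapped down. I then gripped the rail, brought the frame upright and handed the job in at about 11 s, still holding it at a 40 N grip setting. No verdict was reported.

- **Prop leg:** before the frame was raised, the camera put the leg's foot at (227, 295), where my model puts it at (225, 293) for fully down (1.70 rad).
- **Frame angle:** the last picture puts it at about -0.01 rad. My model read the starting lean as 0.27 rad against the stated 0.30, so it could be off by about 0.03 rad. That still keeps it inside the ±0.06 limit.
- **Hold:** the fingers are stopped on the rail at 24.6 mm, just under its stated 26 mm. The arm is still, with about 10 N at the wrist.
- **Bystanders:** I saw no movement in the pictures of those near the stand. I did not measure their positions at the end.
- **Top camera:** the arm blocked most of its view of the frame, so the final angle rests mainly on the scene camera.

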